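Clamp a filled mould in the kitchen's screw clamp

ROBOT

A 6-joint arm with a two-finger parallel gripper is mounted at the origin on the work surface. World frame = base frame: x ahead of the robot, y to its left, z up, the work surface at z = 0. Lengths are in m, angles in degrees, forces in N, time in s.
With the tool pointing down it reaches from about 0.25 to 0.725 m from the base axis. Payload 9.7 kg.
Tool frame: the origin (TCP) lies on the centre line of the jaws, within the pads' length; the fingertips stand 19 mm ahead of it and the grasp point (between the pads) is the TCP (bot.tcp_to_tips is the z of the fingertips in the tool frame, in m); z points along the fingers, y is the line along which they close (so a half turn about z gives the same grasp; the last joint's range is limited). The gripper opens to 85 mm and grips with 20 to 120 N. Pads are 22 mm wide; open, the fingers measure 114 mm over their backs; the gripper's body (76 mm by 85 mm) begins 54 mm behind the grasp point. The pads swing forward as they close: fully open they stand 13 mm farther back than shut.
Start: joints at [-72.594, 4.979, 10.078, 95.1, 0, 90], TCP at [0.165, -0.525, 0.25] pointing down, gripper open.
Joint ranges: [-179.16, 179.16], [-48.56, 103.87], [-65.8, 70.77], [-126.05, 130.52], [-82.76, 87.17], [-180, 180]. Speed limits (degrees/s): [127.2, 127.2, 147.25, 180, 180, 180].

INTERFACE

Orientations are given as [roll, pitch, yaw] about the fixed x, y, z axes, in that order (R = Rz(yaw) Ry(pitch) Rx(roll)).
In Python, from workcell import bot gives the robot as it stands. The module is installed in compiled form; this text tells all that it offers.
- The arm moves only by the tool play_rows, never from a script. Its argument "increments" is a list of rows, each an object with "slide": the shift along the tool's x, y, z in mm, a list of three; "angular": the turn, a rotation vector about the tool's x, y, z in degrees, a list of three; "claw": the opening, from -1 (shut) to 1 (fully open). In form: [{"slide": [x, y, z], "angular": [rx, ry, rz], "claw": claw}, ...]. A call has 1 to 8 rows; each row shifts and turns the commanded pose from where the row before left it, along the tool's axes as they then stand; what a row does not reach is not made up. A row lasts 1/10 s, in which the tool goes at most 50 mm and 8.59 degrees, less where a joint would pass 70% of its speed; a pose out of reach is approached as far as the arm can. A call is refused whole if a number of a shift passes 50 or a number of a turn 8.59, either way. A call with a gripper value outside its range is refused whole. The fingers move at their own pace and stop on an object; "squeeze" is the grip in N (left out, the last holds). Time passes only in rows, so rows that do not move let the fingers close. It gives the time, the measured TCP pose, the force, the opening and the grip force at its end, in the units of the state.
- bot.get_obs(): the state, without advancing time (a new reading comes with each control period).
- bot.camera(name): name is "scene" or "top" or "wrist"; returns the picture (480x640x3 uint8, red, green, blue); there is no depth.
- bot.camera_info(name): a dict with "fovy" (degrees; the focal length in pixels is half the picture's height over the tangent of half this angle, whatever the lens; pixels are square), "cx", "cy" (the principal point, pixels), "R" (3x3) and "t" (3): a world point X has camera coordinates R X + t. Camera axes: x right, y down, z forward; pixel columns grow to the right and rows downward; lengths in m; the calibration is good to about 2 mm. A picture is of the moment at which its call begins: read the wrist's pose just before it. camera_info takes no time and is no camera call; for the wrist camera it gives the pose at the moment of the call.
- bot.job_done(): hands the job in; it is judged then, once.
The state is a dict: "time": time; "q": joint angles; "qd": joint speeds; "joint_efforts": joint torques, N m; "ee_pos": TCP position; "tcp_rot": TCP orientation; "wrist_force": force on the tool from outside, world axes, zero at the start; "torque": the same for the moment, N m; "opening": finger opening in m; "grasp_force": force on a finger pad.
Only numpy, scipy, OpenCV 4.12 (cv2) and the standard library are available. Lean on these libraries where they do the work, as an engineer would, in place of code of your own. Each camera call takes 0.05 s, during which the arm holds its last target. There are 200 camera calls.

TASK

Slide the lidded steel mould between the white guides of the screw clamp until it rests against the blue stop, then turn the red-gripped crank clockwise until the blue pad meets the lid and is snugged down by feel to a clamping force of about 60 N, never beyond 100 N. Let go and leave it clamped, with the mould still against the stop; do not disturb the bowl, the shaker or the spatula.

Things in the scene. Friction and masses are not known exactly. Their poses are not given: they have to be found in the camera images.
- clamp: Steel screw clamp fixed to the table: two 16 mm posts, inner faces 84 mm apart, under a cross-bar 118 mm wide, 32 mm deep, from 125 to 150 mm high. Origin: on the table below the screw's axis. x points into the clamp, away from the robot (the mould goes in along +x), y left, z up. Each post's foot plate is 50 mm long, 6 mm thick and reaches y = 78 mm either side.
- mouth (a point): Middle of the open front between the lips of the two white guides, 43 mm before the clamp's axis. Guides are 14 mm high, inner faces 66 mm apart from x = -20 to +40 mm in the clamp's frame; flared lips widen to about 82 mm at this mouth. Inside, the mould slides on the bare table.
- stop (a point): Middle of the near face of the blue stop, 22 mm high, across the far end of the guides, at x = +40.5 mm in the clamp's frame; the fully home mould rests on it.
- hub (a point): Top of the crank's hub (30 mm in diameter) on the clamp's axis, fixed 186 mm up. The screw is stiff and stays where it is left at any permitted clamping force. Turning it freely takes 0.42 N m (9.3 N at the red grip); each 10 N of clamping force adds 0.04 N m (0.89 N at the grip), so at 60 N 5.3 N more, 15 N in all, while turning; at a pause the push and its rise read less (rise some 4.5 N).
- crank (a joint): Angle of the crank (rad), growing clockwise seen from above, which drives the screw down 4 mm per rad (25 mm a turn). At 0 the arm points along the clamp's +y, at 1.57 along its +x (away from the robot). Range 0 to 15 rad, many turns; it starts between 0.4 and 2.6. From start to pad contact takes about 3 to 8 rad.
- knob (a point): Middle of the crank's red upright grip, a cylinder 22 mm in diameter and 40 mm high that spins freely on its pin, 45 mm from the clamp's axis; middle 208 mm above the table, ends at 188 and 228 mm, at a constant height. Nothing stands higher nearby. The crank arm lies just below, at 176 to 186 mm.
- spindle: Lower end of the clamp's steel spindle, 14 mm thick; origin on the axis, 112 mm above the table at crank = 0, going down 4 mm per rad. Below hangs a blue round pad, 42 mm in diameter, on a brass foot that users screw in or out: its underside is 19 to 29 mm below this origin, look or feel. The pad's rubber spring gives 16 N per mm, so snugging to 60 N takes about 1 rad after contact.
- mould: Closed steel mould with flat aluminium lid, 80 mm long (x), 60 mm wide (y), 60 mm high over the lid, 0.5 to 1 kg, loose. Origin: centre of the underside; z up, x points away from its handle. A green handle bar, 14 mm wide, from 21 to 41 mm high, sticks out along -x to x = -130 mm. Fully home, its origin is within 1 mm of the clamp's origin, axes parallel.
- mould_grip (a point): Point to hold on the mould's green handle, at x = -100 mm, y = 0 in the mould's frame, 31 mm above its underside. The handle is 14 mm wide along the mould's y.
- bowl: Small steel bowl, 120 mm across and 50 mm high; bystander. Origin: centre of its underside.
- shaker: Amber glass shaker with a steel cap, 48 mm across, 85 mm high; bystander. Origin: centre of its underside.
- spatula: Spatula lying on the table; bystander. Origin: on the table under the spatula.
Things that resemble listed ones, but are neither listed nor needed, are in the scene too. Leave any orange look-alike of the clamp alone.

How it is judged:
By the outcome, as a careful person would: the job done as asked, in the order asked, and still so for the second after the job is handed in, with the robot touching nothing.
It also fails if it takes over 72 s, if anything falls off the work surface, if the arm or the gripper's body presses on something with over 40 N, if the wrist force passes 120 N, or if a joint passes its speed limit or range.

## Working session

There is one attempt and no reset: what is moved stays moved. The work goes in short steps, Python scripts to look and compute and a tool call to move; the robot and the scene stay as the last step left them, time stands still between calls to the robot, and variables do not carry over. Pictures are saved under pics/ and viewed, at most 13 in all, crops included, and the job is handed in when it is done.

Besides the shell and the picture viewer there is one more tool, called after "Request:" as name(argument=value, ...), one argument or row to a line, values as JSON. play_rows: Moves the arm, as the interface text tells. Its arguments: {"type":"object","properties":{"increments":{"type":"array"},"squeeze":{"type":"number"}},"required":["increments"]}

```bash
mkdir -p pics; python3 - <<'E'
from workcell import bot
import cv2,json
for n in("scene","top"):
    i=bot.camera_info(n); print(n,i)
    cv2.imwrite(f"pics/{n}0.png",bot.camera(n)[:,:,::-1])
print(bot.get_obs())
E
```

```text
scene {'fovy': 49.43786444024297, 'cx': 323.83790642109705, 'cy': 232.33348957852468, 'R': array([[-0.11417786,  0.99345498,  0.00325982],
       [ 0.64062802,  0.07613456, -0.76406758],
       [-0.75931493, -0.08515127, -0.64512797]]), 't': array([ 0.16578004, -0.26253076,  1.62073951])}
top {'fovy': 57.91094473730696, 'cx': 329.61071947219074, 'cy': 241.2425348650163, 'R': array([[ 0.01868156, -0.99969979,  0.01585323],
       [-0.99365556, -0.02032274, -0.1106147 ],
       [ 0.11090368, -0.01368619, -0.99373692]]), 't': array([-0.10564947,  0.60005909,  0.99437416])}
{'time': 0.1, 'q': array([-7.25943834e+01,  5.00768215e+00,  1.00391939e+01,  9.50993145e+01,
        1.78728807e-03,  9.00026263e+01]), 'qd': array([ 0.01504016, -0.03372454,  0.03541837, -0.01603459, -0.00844459,
        0.02938228]), 'joint_efforts': array([ 5.84945465e-04, -5.21559548e+01,  4.65654588e+01,  1.59158756e-02,
       -1.55494041e-05, -2.01316936e-05]), 'ee_pos': array([ 0.1644778, -0.5246413,  0.2496583]), 'tcp_rot': array([-1.79932197e+02, -1.78417894e-03,  1.74029882e+01]), 'wrist_force': array([-0.1208884 , -1.30004234, -0.89960979]), 'torque': array([ 0.01019907, -0.0595506 , -0.04044997]), 'grasp_force': 0.0, 'opening': 0.08588893229090193}
```

View pics/top0.png

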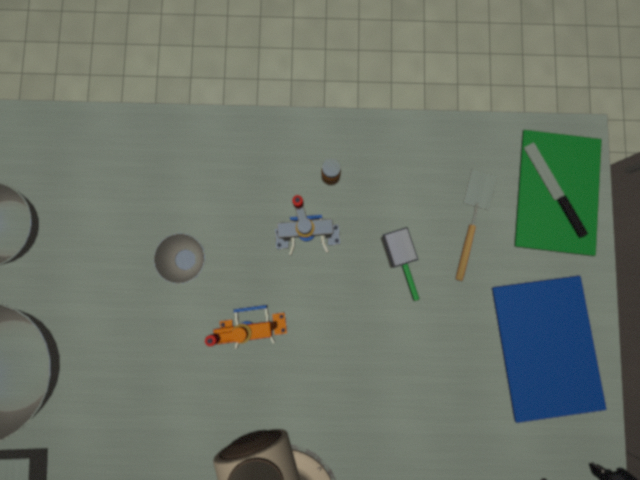

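View pics/scene0.png

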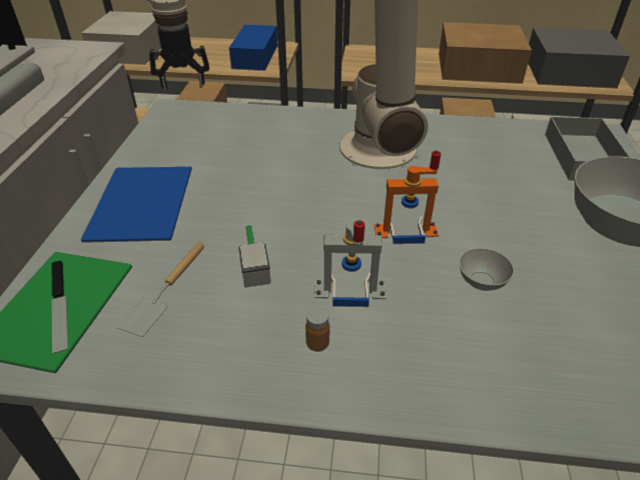

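```bash
python3 - <<'E'
import cv2
def crop(n,x,y,w,h,s,o):
    im=cv2.imread(f"pics/{n}.png")[y:y+h,x:x+w]
    im=cv2.resize(im,None,fx=s,fy=s,interpolation=cv2.INTER_CUBIC)
    for k in range(0,w,10):
        cv2.line(im,(k*s,0),(k*s,6 if k%50 else 14),(0,0,255),1)
        if k%20==0: cv2.putText(im,str(x+k),(k*s,24),0,.4,(0,0,255),1)
    for k in range(0,h,10):
        cv2.line(im,(0,k*s),(6,k*s),(0,0,255),1)
        if k%20==0: cv2.putText(im,str(y+k),(8,k*s+4),0,.4,(0,0,255),1)
    cv2.imwrite(f"pics/{o}.png",im)
crop("top0",270,185,160,120,5,"c1")
crop("scene0",230,215,160,100,5,"c2")
E
```

```text
(no output)
```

View pics/c1.png

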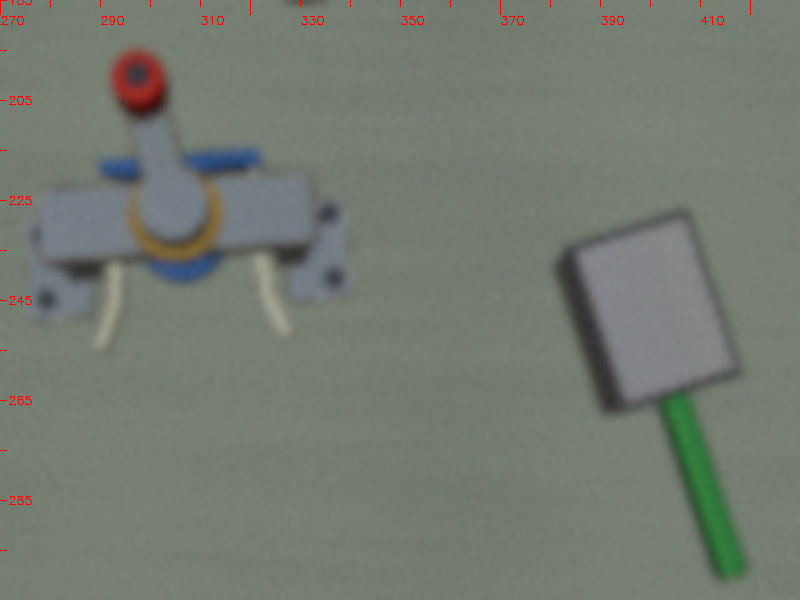

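View pics/c2.png

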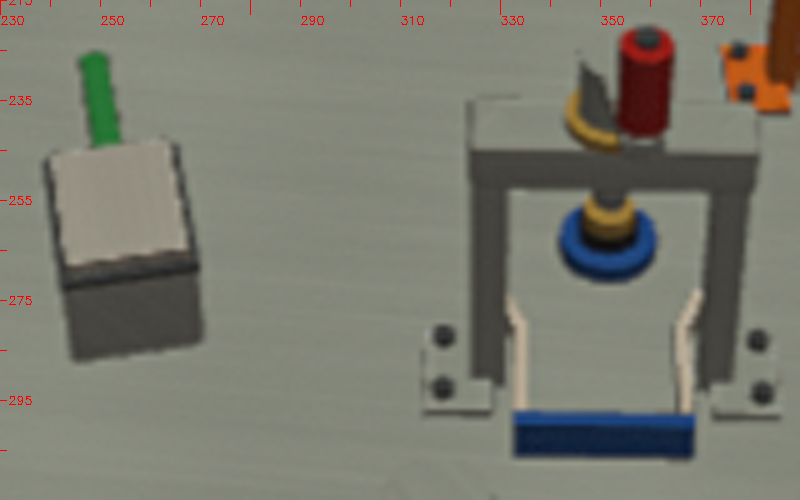

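```bash
cat > h.py <<'E'
import numpy as np
from scipy.optimize import least_squares
def proj(i,X):
    f=240/np.tan(np.radians(i["fovy"])/2); c=i["R"]@np.array(X).T+np.array(i["t"])[:,None]
    return np.c_[f*c[0]/c[2]+i["cx"],f*c[1]/c[2]+i["cy"]]
def world(p,L):
    L=np.array(L,float); a=np.radians(p[2]); c,s=np.cos(a),np.sin(a)
    return np.c_[p[0]+c*L[:,0]-s*L[:,1],p[1]+s*L[:,0]+c*L[:,1],L[:,2]]
def fit(sets,p0):  # sets: list of (info, local pts, px)
    fun=lambda p:np.concatenate([(proj(i,world(p,L))-np.array(u)).ravel() for i,L,u in sets])
    r=least_squares(fun,p0,x_scale=[.01,.01,5]); return r.x,r.fun.reshape(-1,2).round(1)
def ray(i,u,z): # pixel to plane
    f=240/np.tan(np.radians(i["fovy"])/2); R=np.array(i["R"]);o=-R.T@i["t"]
    d=R.T@np.array([(u[0]-i["cx"])/f,(u[1]-i["cy"])/f,1]); return o+d*(z-o[2])/d[2]
E
python3 - <<'E'
from h import *
from workcell import bot
T,S=bot.camera_info("top"),bot.camera_info("scene")
t=lambda a:np.array(a)/5+[270,185]
s=lambda a:np.array(a)/5+[230,215]
m=.001
mt=(T,np.array([[40,30,60],[40,-30,60],[-40,-30,60],[-40,30,60],[-130,0,41]])*m,t([[572,250],[685,210],[740,372],[618,408],[730,577]]))
ms=(S,np.array([[40,30,60],[40,-30,60],[-40,-30,60],[-40,30,60],[40,30,0],[40,-30,0],[-130,0,41]])*m,s([[197,268],[62,287],[45,155],[178,145],[203,342],[75,360],[93,52]]))
for q in([mt],[ms],[mt,ms]): print("mould",*fit(q,[.45,-.15,10]))
ct=(T,np.array([[16,59,150],[16,-59,150],[-16,-59,150],[-16,59,150],[0,0,186]])*m,t([[45,190],[310,172],[313,247],[45,263],[172,208]]))
cs=(S,np.array([[16,59,150],[16,-59,150],[16,59,125],[16,-59,125]])*m,s([[758,152],[470,152],[757,188],[471,188]]))
for q in([ct],[cs],[ct,cs]):
    r=fit(q,[.5,.05,0]);print("clamp",*r)
k=ray(T,t([138,75]),.228); print("knob",k, ray(S,s([648,37]),.228))
d=k[:2]-r[0][:2];print("crank",np.hypot(*d),np.pi/2-(np.arctan2(d[1],d[0])-np.radians(r[0][2])))
# spatula/bowl/shaker rough
for u in([331,172],[180,258],[465,235]):print(ray(T,u,.04))
E
```

```text
mould [ 0.58953717 -0.2581964  17.86360758] [[-1.3 -0.9]
 [ 0.7 -0.3]
 [ 0.3  0.2]
 [ 0.   0.5]
 [ 0.3  0.5]]
mould [ 0.59327788 -0.25454791 18.30993946] [[ 0.3 -2.2]
 [-0.5 -2.1]
 [-0.2  0. ]
 [-0.3 -1.5]
 [ 0.8  2.4]
 [-0.5  2.7]
 [ 0.4  0.6]]
mould [ 0.59089268 -0.25620379 18.27026654] [[-2.2 -1.4]
 [-0.3 -0.9]
 [-0.5 -0.5]
 [-0.7 -0. ]
 [-0.2 -0.3]
 [-0.2 -3. ]
 [-1.  -2.9]
 [-0.6 -0.8]
 [-0.8 -2.2]
 [ 0.3  1.5]
 [-1.   1.8]
 [ 0.  -0.1]]
clamp [ 0.61468036 -0.04114134  4.70981673] [[-1.8 -0.1]
 [ 1.   0.1]
 [ 1.4  0.1]
 [-1.1  0.3]
 [ 0.5 -0.4]]
clamp [ 0.61488141 -0.03766744  6.85135366] [[ 0.8 -1. ]
 [-0.3 -1. ]
 [ 0.1  0.9]
 [-0.5  1. ]]
clamp [ 0.61470871 -0.0394248   5.71091025] [[-2.7  0.3]
 [ 0.  -0.4]
 [ 0.7 -0.4]
 [-1.7  0.8]
 [-0.4 -0.4]
 [-0.2 -0.8]
 [-1.3 -1.5]
 [-0.9  1.2]
 [-1.5  0.5]]
knob [ 0.65957895 -0.02763348  0.228     ] [ 0.65558891 -0.02474741  0.228     ]
crank 0.046393674751997536 1.413493689225352
[ 0.76862227 -0.09401915  0.04      ]
[0.55485624 0.25470922 0.04      ]
[ 0.62283009 -0.41479843  0.04      ]
```

Request:
play_rows(
  increments=[
    {"slide": [20,-7,5],"angular": [0,0,0],"claw": 1},
    {"slide": [40,-13,12],"angular": [0,0,0],"claw": 1},
    {"slide": [40,-13,12],"angular": [0,0,0],"claw": 1},
    {"slide": [40,-13,12],"angular": [0,0,0],"claw": 1},
    {"slide": [40,-13,12],"angular": [0,0,0],"claw": 1},
    {"slide": [40,-13,12],"angular": [0,0,0],"claw": 1},
    {"slide": [40,-13,12],"angular": [0,0,0],"claw": 1},
    {"slide": [40,-13,12],"angular": [0,0,0],"claw": 1},
  ],
)

```text
time: 0.9
ee_pos: [0.4226, -0.3402, 0.1605]
tcp_rot: [-180.0, 0.0, 17.4]
wrist_force: [-0.1, -0.2, -0.3]
opening: 0.0854
grasp_force: 0.0
```

Request:
play_rows(
  increments=[
    {"slide": [40,-13,12],"angular": [0,0,0],"claw": 1},
    {"slide": [26,-9,10],"angular": [0,0,0],"claw": 1},
    {"slide": [0,0,0],"angular": [0,0,0],"claw": 1},
    {"slide": [0,0,0],"angular": [0,0,0],"claw": 1},
  ],
)

```text
time: 1.3
ee_pos: [0.4778, -0.3003, 0.1387]
tcp_rot: [-179.9, 0.1, 17.5]
wrist_force: [0.2, 0.4, 0.6]
opening: 0.0851
grasp_force: 0.0
```

```bash
python3 - <<'E'
from workcell import bot
import cv2,pickle
i=bot.camera_info("wrist"); o=bot.get_obs(); print(o["time"],o["ee_pos"],o["tcp_rot"]);print(i)
pickle.dump(i,open("w1.pkl","wb"))
im=bot.camera("wrist")[:,:,::-1]
cv2.imwrite("pics/w1.png",im)
E
```

```text
1.3 [ 0.47781822 -0.30029206  0.13865986] [-1.79943199e+02  6.40892209e-02  1.74878337e+01]
{'fovy': 65.57454788150068, 'cx': 312.05256924231014, 'cy': 236.79713020700135, 'R': array([[ 0.30161189, -0.95342873, -0.00197965],
       [-0.9055515 , -0.28711468,  0.31231657],
       [-0.29833998, -0.09240571, -0.94997602]]), 't': array([-0.429654  ,  0.34043463,  0.38845079])}
```

View pics/w1.png

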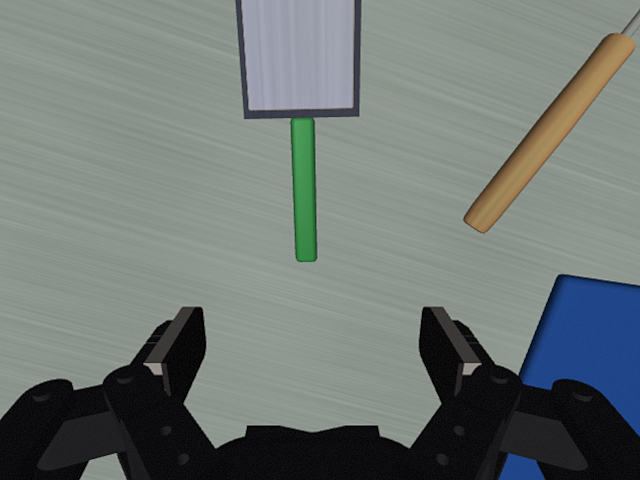

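```bash
python3 - <<'E'
from h import *
import pickle
w=pickle.load(open("w1.pkl","rb"))
e=ray(w,(307,261),.041);b=ray(w,(303,119),.041);print(e,b,np.hypot(*(b-e)[:2]))
for z in(.056,.06):
  l=ray(w,(245,118),z);r=ray(w,(359,115),z);print(l,r,np.hypot(*(l-r)[:2]))
L=np.array([[-40,30,60],[-40,-30,60],[-130,0,41]])*.001
p,res=fit([(w,L,[[245,118],[359,115],[307,260]])],[.59,-.256,18]);print(p,res)
a=np.radians(p[2]);g=p[:2]-.1*np.array([np.cos(a),np.sin(a)]);print("grip",g)
d=g-[.4778,-.3003];y=np.radians(17.45);print("tool",d@[np.cos(y),np.sin(y)],d@[np.sin(y),-np.cos(y)])
E
```

```text
[ 0.46794297 -0.29931613  0.041     ] [ 0.54968096 -0.27147088  0.041     ] 0.08635078161984985
[ 0.54122531 -0.24251136  0.056     ] [ 0.56074035 -0.29922162  0.056     ] 0.05997408598267509
[ 0.54146889 -0.24316222  0.06      ] [ 0.56060471 -0.29877049  0.06      ] 0.05880866373226596
[ 0.58940938 -0.25781765 18.88972343] [[-1.3 -1.2]
 [ 1.1 -1.1]
 [ 0.2  3.4]]
grip [ 0.49479504 -0.29019243]
tool 0.019243899452633082 -0.004546053992815182
```

Request:
play_rows(
  increments=[
    {"slide": [20,-4,20],"angular": [0,0,-1.3],"claw": 1},
    {"slide": [0,0,35],"angular": [0,0,0],"claw": 1},
    {"slide": [0,0,35],"angular": [0,0,0],"claw": 1},
    {"slide": [0,0,17],"angular": [0,0,0],"claw": 1},
    {"slide": [0,0,0],"angular": [0,0,0],"claw": 0},
    {"slide": [0,0,0],"angular": [0,0,0],"claw": -1},
    {"slide": [0,0,0],"angular": [0,0,0],"claw": -1},
    {"slide": [0,0,0],"angular": [0,0,0],"claw": -1},
  ],
  squeeze=70,
)

```text
time: 2.15
ee_pos: [0.4964, -0.2917, 0.034]
tcp_rot: [179.9, -0.1, 18.7]
wrist_force: [0.8, 0.1, -0.9]
opening: 0.0285
grasp_force: 0.0
```

Request:
play_rows(
  increments=[
    {"slide": [0,0,0],"angular": [0,0,0],"claw": -1},
    {"slide": [0,0,0],"angular": [0,0,0],"claw": -1},
    {"slide": [0,0,0],"angular": [0,0,0],"claw": -1},
  ],
)

```text
time: 2.45
ee_pos: [0.4961, -0.2911, 0.0335]
tcp_rot: [179.9, -0.1, 18.7]
wrist_force: [-1.1, 2.2, 5.7]
opening: 0.013
grasp_force: 69.0
```

```bash
python3 - <<'E'
from h import *
from workcell import bot
T=bot.camera_info("top");S=bot.camera_info("scene")
for u,z in(((284,314),.15),((286,332),.15),((222,322),.15),((220,344),.15),((287,331),.006),((240,322),.186),((211,340),.228),((269,307),.022)):print(u,z,ray(T,u,z).round(3))
print(bot.get_obs()["wrist_force"])
E
```

```text
(284, 314) 0.15 [ 0.436 -0.001  0.15 ]
(286, 332) 0.15 [ 0.4   -0.006  0.15 ]
(222, 322) 0.15 [0.418 0.125 0.15 ]
(220, 344) 0.15 [0.374 0.127 0.15 ]
(287, 331) 0.006 [0.388 0.003 0.006]
(240, 322) 0.186 [0.421 0.082 0.186]
(211, 340) 0.228 [0.39  0.127 0.228]
(269, 307) 0.022 [0.445 0.046 0.022]
[-1.11787139  2.19025845  5.7075791 ]
```

Request:
play_rows(
  increments=[
    {"slide": [-10,-6,0],"angular": [0,0,0],"claw": -1},
    {"slide": [-20,-12,0],"angular": [0,0,0],"claw": -1},
    {"slide": [-20,-12,0],"angular": [0,0,0],"claw": -1},
    {"slide": [-16,-14,0],"angular": [0,0,0],"claw": -1},
    {"slide": [4,-18,0],"angular": [0,0,0],"claw": -1},
    {"slide": [7,-20,0],"angular": [0,0,0],"claw": -1},
    {"slide": [7,-20,0],"angular": [0,0,0],"claw": -1},
    {"slide": [7,-20,0],"angular": [0,0,0],"claw": -1},
  ],
)

```text
time: 3.25
ee_pos: [0.4183, -0.1889, 0.0335]
tcp_rot: [179.8, -0.1, 18.6]
wrist_force: [0.2, -5.6, 5.0]
opening: 0.0127
grasp_force: 68.9
```

Request:
play_rows(
  increments=[
    {"slide": [7,-20,0],"angular": [0,0,0],"claw": -1},
    {"slide": [7,-20,0],"angular": [0,0,0],"claw": -1},
    {"slide": [7,-20,0],"angular": [0,0,0],"claw": -1},
    {"slide": [7,-20,0],"angular": [0,0,1],"claw": -1},
    {"slide": [7,-20,0],"angular": [0,0,1.7],"claw": -1},
    {"slide": [0,0,0],"angular": [0,0,0],"claw": -1},
    {"slide": [0,0,0],"angular": [0,0,0],"claw": -1},
  ],
)

```text
time: 3.95
ee_pos: [0.4198, -0.0813, 0.0333]
tcp_rot: [-179.9, -0.1, 16.1]
wrist_force: [0.7, 6.5, 6.4]
opening: 0.0129
grasp_force: 69.3
```

```bash
python3 - <<'E'
from workcell import bot
import cv2,pickle
i=bot.camera_info("wrist"); o=bot.get_obs(); print(o["time"],o["ee_pos"],o["tcp_rot"],o["wrist_force"])
pickle.dump(i,open("w2.pkl","wb"))
cv2.imwrite("pics/w2.png",bot.camera("wrist")[:,:,::-1])
cv2.imwrite("pics/t2.png",bot.camera("top")[:,:,::-1])
E
```

```text
3.95 [ 0.41983349 -0.08129896  0.03330448] [-1.79944752e+02 -1.41323499e-01  1.61414329e+01] [0.74622847 6.50488607 6.44085448]
```

View pics/w2.png

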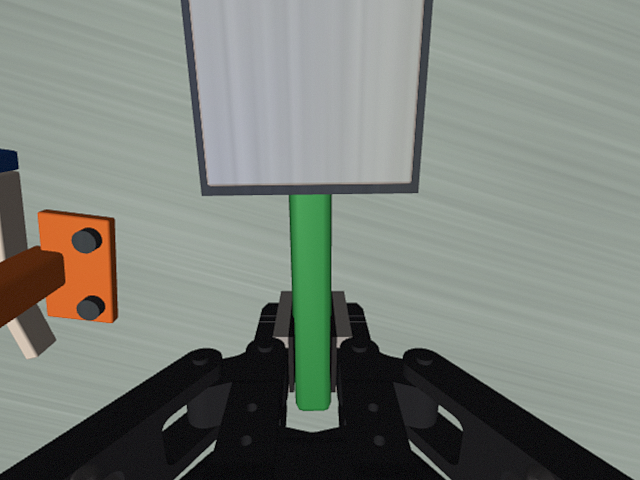

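```bash
python3 - <<'E'
from h import *
import pickle
w=pickle.load(open("w2.pkl","rb"))
print("cam",-np.array(w["R"]).T@w["t"])
a=ray(w,(116,217),.006);b=ray(w,(115,321),.006);print("orange foot edge",a,b)
L=np.array([[-40,30,60],[-40,-30,60]])*.001
p,res=fit([(w,L,[[202,195],[419,192]])],[.515,-.054,16]);print(p,res)
print(ray(w,(313,410),.041))
E
```

```text
cam [ 0.49587241 -0.0589148   0.15675244]
orange foot edge [0.43416922 0.0089402  0.006     ] [0.38434324 0.0033089  0.006     ]
[ 0.51511745 -0.05202123 17.04302045] [[-5.5  0.6]
 [ 5.4  0.4]]
[ 0.39252257 -0.08909708  0.041     ]
```

Request:
play_rows(
  increments=[
    {"slide": [7,-1,0],"angular": [0,0,1.2],"claw": -1},
    {"slide": [7,-1,0],"angular": [0,0,1.2],"claw": -1},
    {"slide": [7,-1,0],"angular": [0,0,1.2],"claw": -1},
    {"slide": [7,0,0],"angular": [0,0,1.3],"claw": -1},
    {"slide": [0,0,0],"angular": [0,0,0],"claw": -1},
  ],
)

```text
time: 4.55
ee_pos: [0.4461, -0.0727, 0.0334]
tcp_rot: [180.0, -0.0, 11.1]
wrist_force: [-1.5, 0.7, 7.2]
opening: 0.0129
grasp_force: 69.3
```

Request:
play_rows(
  increments=[
    {"slide": [6,-3,0],"angular": [0,0,1.4],"claw": -1},
    {"slide": [6,-3,0],"angular": [0,0,1.4],"claw": -1},
    {"slide": [5,-3,0],"angular": [0,0,1.4],"claw": -1},
    {"slide": [0,0,0],"angular": [0,0,0],"claw": -1},
    {"slide": [0,0,0],"angular": [0,0,0],"claw": -1},
  ],
)

```text
time: 5.05
ee_pos: [0.4609, -0.061, 0.0334]
tcp_rot: [180.0, -0.0, 6.9]
wrist_force: [-4.1, 0.0, 9.5]
opening: 0.0123
grasp_force: 69.5
```

```bash
python3 - <<'E'
from workcell import bot
import cv2,pickle
i=bot.camera_info("wrist"); o=bot.get_obs(); print(o["time"],o["ee_pos"],o["tcp_rot"],o["wrist_force"])
pickle.dump(i,open("w3.pkl","wb"))
a=bot.camera("wrist")[:,:,::-1]
t=bot.camera("top")[:,:,::-1]
t=cv2.resize(t[180:330,200:360],None,fx=4,fy=4,interpolation=cv2.INTER_CUBIC)[:,:]
a=a[:300,100:540]
import numpy as np
a=cv2.resize(a,None,fx=.8,fy=.8)  # 352x240
t=cv2.resize(t,(440,412))
c=np.zeros((412,800,3),np.uint8);c[:240,:352]=a;c[:,360:800]=t
cv2.imwrite("pics/w3.png",c)
E
```

```text
5.05 [ 0.46085109 -0.06097592  0.03339653] [ 1.79984731e+02 -3.23293426e-02  6.91585976e+00] [-4.07715626  0.03829668  9.48665363]
```

View pics/w3.png

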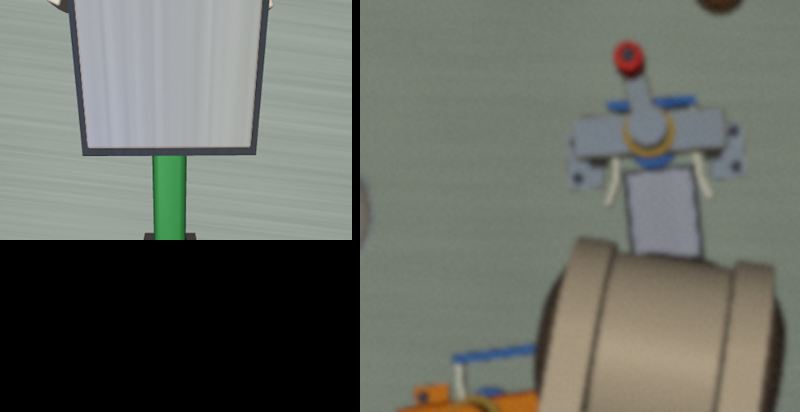

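Request:
play_rows(
  increments=[
    {"slide": [6,-1,0],"angular": [0,0,0.6],"claw": -1},
    {"slide": [7,-1,0],"angular": [0,0,0.6],"claw": -1},
    {"slide": [7,0,0],"angular": [0,0,0.3],"claw": -1},
    {"slide": [6,0,0],"angular": [0,0,0],"claw": -1},
    {"slide": [0,0,0],"angular": [0,0,0],"claw": -1},
  ],
)

```text
time: 5.65
ee_pos: [0.4864, -0.0559, 0.0334]
tcp_rot: [-180.0, 0.0, 5.5]
wrist_force: [-4.5, 3.7, 10.2]
opening: 0.013
grasp_force: 70.0
```

Request:
play_rows(
  increments=[
    {"slide": [0,0,0],"angular": [0,0,0],"claw": -0.3},
    {"slide": [0,0,0],"angular": [0,0,0],"claw": -0.3},
    {"slide": [-10,0,0],"angular": [0,0,0],"claw": -0.3},
    {"slide": [-10,0,0],"angular": [0,0,0],"claw": -0.3},
    {"slide": [0,0,0],"angular": [0,0,0],"claw": -1},
    {"slide": [0,0,0],"angular": [0,0,0],"claw": -1},
    {"slide": [0,0,0],"angular": [0,0,0],"claw": -1},
    {"slide": [0,0,0],"angular": [0,0,0],"claw": -1},
  ],
)

```text
time: 6.45
ee_pos: [0.4655, -0.0582, 0.0323]
tcp_rot: [-180.0, 0.1, 5.4]
wrist_force: [-7.8, 1.0, 5.2]
opening: 0.0127
grasp_force: 69.9
```

Request:
play_rows(
  increments=[
    {"slide": [6,0,0],"angular": [0,0,0],"claw": -1},
    {"slide": [6,-1,0],"angular": [0,0,0],"claw": -1},
    {"slide": [6,-1,0],"angular": [0,0,0],"claw": -1},
    {"slide": [5,0,0],"angular": [0,0,0],"claw": -1},
    {"slide": [0,0,0],"angular": [0,0,0],"claw": -1},
  ],
)

```text
time: 6.95
ee_pos: [0.4898, -0.0541, 0.0324]
tcp_rot: [180.0, -0.0, 5.4]
wrist_force: [-0.6, -0.3, 1.2]
opening: 0.0125
grasp_force: 69.1
```

Request:
play_rows(
  increments=[
    {"slide": [2,0,0],"angular": [0,0,0],"claw": -1},
    {"slide": [2,0,0],"angular": [0,0,0],"claw": -1},
    {"slide": [0,0,0],"angular": [0,0,0],"claw": -1},
  ],
)

```text
time: 7.25
ee_pos: [0.493, -0.0538, 0.0323]
tcp_rot: [180.0, 0.0, 5.4]
wrist_force: [-4.8, -0.4, 4.9]
opening: 0.013
grasp_force: 69.6
```

Request:
play_rows(
  increments=[
    {"slide": [2,0,0],"angular": [0,0,0],"claw": -1},
    {"slide": [2,0,0],"angular": [0,0,0],"claw": -1},
    {"slide": [0,0,0],"angular": [0,0,0],"claw": -1},
  ],
)

```text
time: 7.55
ee_pos: [0.4967, -0.0534, 0.0323]
tcp_rot: [-180.0, 0.1, 5.4]
wrist_force: [-6.1, -0.4, 5.2]
opening: 0.013
grasp_force: 69.9
```

Request:
play_rows(
  increments=[
    {"slide": [2,0,0],"angular": [0,0,0],"claw": -1},
    {"slide": [2,0,0],"angular": [0,0,0],"claw": -1},
    {"slide": [0,0,0],"angular": [0,0,0],"claw": -1},
  ],
)

```text
time: 7.85
ee_pos: [0.4968, -0.0533, 0.0321]
tcp_rot: [-180.0, 0.5, 5.4]
wrist_force: [-29.2, -2.8, 20.4]
opening: 0.013
grasp_force: 72.0
```

Request:
play_rows(
  increments=[
    {"slide": [-2.5,0,0],"angular": [0,0,0],"claw": -1},
    {"slide": [0,0,0],"angular": [0,0,0],"claw": -1},
  ],
)

```text
time: 8.05
ee_pos: [0.4967, -0.0533, 0.0322]
tcp_rot: [-180.0, 0.2, 5.4]
wrist_force: [-13.3, -0.4, 8.9]
opening: 0.0125
grasp_force: 70.5
```

Request:
play_rows(
  increments=[
    {"slide": [0,0,0],"angular": [0,0,0],"claw": -0.2},
    {"slide": [0,0,0],"angular": [0,0,0],"claw": -0.2},
    {"slide": [0,0,0],"angular": [0,0,0],"claw": -0.2},
    {"slide": [-25,0,-10],"angular": [0,0,0],"claw": -0.2},
    {"slide": [-25,0,-40],"angular": [0,0,0],"claw": -0.2},
    {"slide": [0,0,-50],"angular": [0,0,0],"claw": -0.2},
    {"slide": [0,0,-50],"angular": [0,0,0],"claw": -0.2},
    {"slide": [0,0,-50],"angular": [0,0,0],"claw": -0.2},
  ],
)

```text
time: 8.85
ee_pos: [0.4487, -0.0579, 0.2345]
tcp_rot: [180.0, -0.1, 5.4]
wrist_force: [1.2, 0.4, 0.2]
opening: 0.0342
grasp_force: 0.0
```

Request:
play_rows(
  increments=[
    {"slide": [25,0,-40],"angular": [0,0,0],"claw": -0.2},
    {"slide": [10,0,-10],"angular": [0,0,0],"claw": -0.2},
    {"slide": [0,0,0],"angular": [0,0,0],"claw": -0.2},
    {"slide": [0,0,0],"angular": [0,0,0],"claw": -0.2},
  ],
)

```text
time: 9.25
ee_pos: [0.4836, -0.0546, 0.2813]
tcp_rot: [-180.0, 0.1, 5.4]
wrist_force: [-0.6, -0.3, -0.6]
opening: 0.0343
grasp_force: 0.0
```

```bash
python3 - <<'E'
from workcell import bot
import cv2,pickle
import numpy as np
i=bot.camera_info("wrist"); o=bot.get_obs(); print(o["time"],o["ee_pos"],o["tcp_rot"],o["wrist_force"],o["q"])
pickle.dump(i,open("w4.pkl","wb"))
a=bot.camera("wrist")[:,:,::-1]; cv2.imwrite("pics/w4full.png",a)
s=bot.camera("scene")[:,:,::-1];cv2.imwrite("pics/s4.png",s)
s=cv2.resize(s[205:315,305:405],None,fx=4,fy=4,interpolation=cv2.INTER_CUBIC) #400x440
c=np.zeros((440,800,3),np.uint8);c[:300,:400]=cv2.resize(a,(400,300));c[:,400:]=s
cv2.imwrite("pics/w4.png",c)
E
```

```text
9.25 [ 0.48359476 -0.0546318   0.28127419] [-1.79982821e+02  7.18492331e-02  5.41335866e+00] [-0.55732111 -0.33072811 -0.6152407 ] [-6.44650735e+00 -2.81823275e+00  5.63606509e+00  9.85281439e+01
  2.04599109e-03  1.68140143e+02]
```

View pics/w4.png

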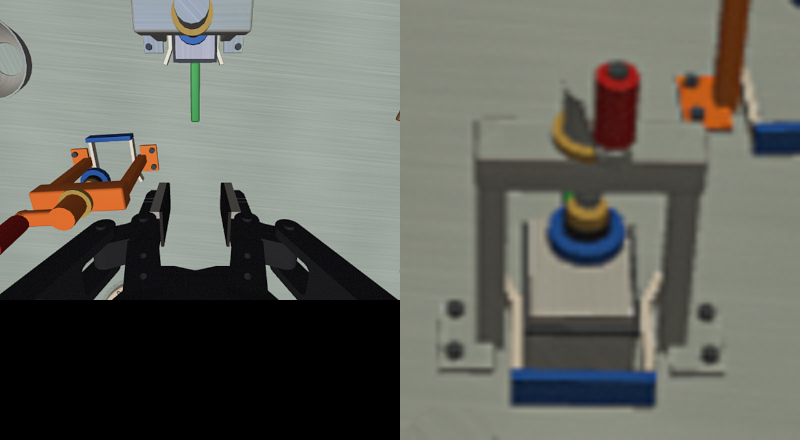

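Request:
play_rows(
  increments=[
    {"slide": [30,0,0],"angular": [0,0,0],"claw": -0.2},
    {"slide": [40,0,0],"angular": [0,0,0],"claw": -0.2},
    {"slide": [20,0,0],"angular": [0,0,0],"claw": 0.3},
    {"slide": [0,0,0],"angular": [0,0,0],"claw": 0.3},
    {"slide": [0,0,0],"angular": [0,0,0],"claw": 0.3},
  ],
)

```text
time: 9.85
ee_pos: [0.5727, -0.0462, 0.2812]
tcp_rot: [-180.0, 0.1, 5.4]
wrist_force: [-0.0, 0.4, 0.0]
opening: 0.0555
grasp_force: 0.0
```

```bash
python3 - <<'E'
from workcell import bot
import cv2,pickle
import numpy as np
i=bot.camera_info("wrist"); o=bot.get_obs(); print(o["time"],o["ee_pos"],o["tcp_rot"],o["wrist_force"],o["q"],o["opening"])
pickle.dump(i,open("w5.pkl","wb"))
a=bot.camera("wrist")[:,:,::-1]; cv2.imwrite("pics/w5.png",a)
E
```

```text
9.85 [ 0.57272877 -0.04620141  0.28115757] [-1.79981195e+02  1.30116805e-01  5.40967438e+00] [-0.0257368   0.38428022  0.04887469] [-4.61009408e+00  9.42788518e+00  1.84524455e+01  9.91559645e+01
 -4.12034123e-03  1.69980258e+02] 0.05546130184930137
```

View pics/w5.png

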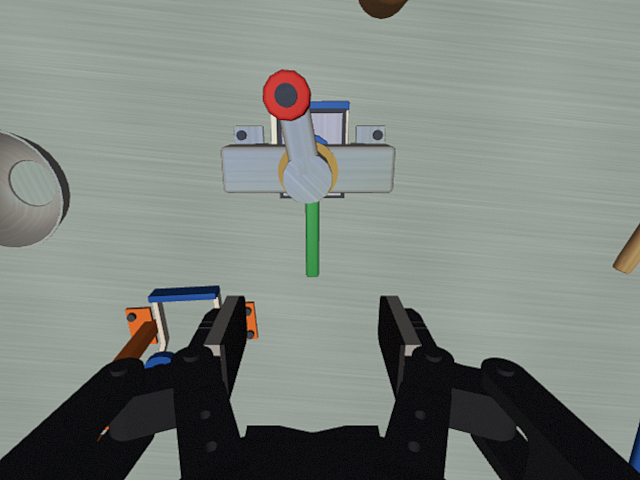

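```bash
python3 - <<'E'
from h import *
import pickle
w=pickle.load(open("w5.pkl","rb"))
k=ray(w,(286,95),.228);h=ray(w,(307,180),.186);print("knob",k,"hub",h)
L=np.array([[16,59,150],[16,-59,150],[-16,-59,150],[-16,59,150]])*.001
p,r=fit([(w,L,[[222,145],[394,145],[394,192],[223,192]])],[.615,-.04,5]);print(p,r)
for c in(h[:2],p[:2]):
    d=k[:2]-c;print(np.hypot(*d),np.pi/2-np.arctan2(d[1],d[0])+np.radians(p[2]))
d=k[:2]-[.5727,-.0462];y=np.radians(5.4);print("tool",d@[np.cos(y),np.sin(y)],d@[np.sin(y),-np.cos(y)])
E
```

```text
knob [ 0.658823   -0.02583884  0.228     ] hub [ 0.61501495 -0.03858914  0.186     ]
[ 0.6163651  -0.03878622  5.51778885] [[-2.6 -0.1]
 [ 2.9 -0.2]
 [-0.3  0.3]
 [ 0.   0.4]]
0.045625811479214455 1.3838748956421978
0.04438814404198044 1.3711113422480339
tool 0.08765693355702255 -0.012165904671958196
```

Request:
play_rows(
  increments=[
    {"slide": [30,-4,0],"angular": [0,0,0],"claw": 0.3},
    {"slide": [35,-5,0],"angular": [0,0,0],"claw": 0.3},
    {"slide": [22.5,-3,10],"angular": [0,0,0],"claw": 0.3},
    {"slide": [0,0,25],"angular": [0,0,0],"claw": 0.3},
    {"slide": [0,0,24],"angular": [0,0,0],"claw": 0.3},
    {"slide": [0,0,10],"angular": [0,0,0],"claw": 0.3},
    {"slide": [0,0,0],"angular": [0,0,0],"claw": -1},
    {"slide": [0,0,0],"angular": [0,0,0],"claw": -1},
  ],
  squeeze=50,
)

```text
time: 10.7
ee_pos: [0.6591, -0.0261, 0.2149]
tcp_rot: [180.0, -0.1, 5.4]
wrist_force: [0.2, -0.0, 0.3]
opening: 0.0276
grasp_force: 0.0
```

Request:
play_rows(
  increments=[
    {"slide": [0,0,0],"angular": [0,0,0],"claw": -1},
    {"slide": [0,0,0],"angular": [0,0,0],"claw": -1},
    {"slide": [0,0,0],"angular": [0,0,0],"claw": -1},
    {"slide": [0,0,0],"angular": [0,0,0],"claw": -1},
  ],
)

```text
time: 11.1
ee_pos: [0.6595, -0.0262, 0.2152]
tcp_rot: [180.0, -0.1, 5.4]
wrist_force: [-3.8, -1.0, 6.5]
opening: 0.0207
grasp_force: 49.2
```

```bash
cat > arc.py <<'E'
import numpy as np,sys
t0,dt,n=map(float,sys.argv[1:4]); t=t0+dt*np.arange(n+1)
P=np.c_[45*np.sin(t),-45*np.cos(t)]
print(np.diff(P,axis=0).round(1).tolist(), t[-1])
E
python3 arc.py 1.38 .25 8;python3 arc.py 3.38 .25 8;python3 arc.py 5.38 .25 8
```

```text
[[0.7, 11.2], [-2.1, 11.0], [-4.7, 10.2], [-7.1, 8.7], [-9.0, 6.7], [-10.4, 4.2], [-11.1, 1.5], [-11.1, -1.3]] 3.38
[[-10.5, -4.0], [-9.2, -6.5], [-7.3, -8.5], [-5.0, -10.1], [-2.3, -11.0], [0.5, -11.2], [3.2, -10.7], [5.8, -9.6]] 5.38
[[8.0, -7.9], [9.7, -5.7], [10.8, -3.1], [11.2, -0.3], [10.9, 2.5], [10.0, 5.1], [8.4, 7.4], [6.3, 9.3]] 7.38
```

Request:
play_rows(
  increments=[
    {"slide": [0.7,11.2,0],"angular": [0,0,0],"claw": -1},
    {"slide": [-2.1,11,0],"angular": [0,0,0],"claw": -1},
    {"slide": [-4.7,10.2,0],"angular": [0,0,0],"claw": -1},
    {"slide": [-7.1,8.7,0],"angular": [0,0,0],"claw": -1},
  ],
)

```text
time: 11.5
ee_pos: [0.6516, -0.0668, 0.2153]
tcp_rot: [-179.9, -0.3, 5.5]
wrist_force: [4.6, 8.9, 5.9]
opening: 0.0209
grasp_force: 49.7
```

Request:
play_rows(
  increments=[
    {"slide": [-9,6.7,0],"angular": [0,0,0],"claw": -1},
    {"slide": [-10.4,4.2,0],"angular": [0,0,0],"claw": -1},
    {"slide": [-11.1,1.5,0],"angular": [0,0,0],"claw": -1},
    {"slide": [-11.1,-1.3,0],"angular": [0,0,0],"claw": -1},
  ],
)

```text
time: 11.9
ee_pos: [0.6117, -0.0838, 0.2153]
tcp_rot: [179.9, -0.4, 5.4]
wrist_force: [9.8, -0.5, 4.0]
opening: 0.0208
grasp_force: 49.5
```

Request:
play_rows(
  increments=[
    {"slide": [-10.5,-4.0,0],"angular": [0,0,0],"claw": -1},
    {"slide": [-9.2,-6.5,0],"angular": [0,0,0],"claw": -1},
    {"slide": [-7.3,-8.5,0],"angular": [0,0,0],"claw": -1},
    {"slide": [-5,-10.1,0],"angular": [0,0,0],"claw": -1},
  ],
)

```text
time: 12.3
ee_pos: [0.5757, -0.0589, 0.2153]
tcp_rot: [179.8, -0.2, 5.3]
wrist_force: [3.7, -8.2, 6.0]
opening: 0.0208
grasp_force: 49.7
```

Request:
play_rows(
  increments=[
    {"slide": [-2.3,-11,0],"angular": [0,0,0],"claw": -1},
    {"slide": [0.5,-11.2,0],"angular": [0,0,0],"claw": -1},
    {"slide": [3.2,-10.7,0],"angular": [0,0,0],"claw": -1},
    {"slide": [5.8,-9.6,0],"angular": [0,0,0],"claw": -1},
  ],
)

```text
time: 12.7
ee_pos: [0.5779, -0.0152, 0.2152]
tcp_rot: [179.8, -0.1, 5.3]
wrist_force: [-3.4, -8.9, 7.0]
opening: 0.0208
grasp_force: 50.0
```

```bash
cat > st.py <<'E'
import numpy as np,sys
from workcell import bot
def state(o):
    d=o["ee_pos"][:2]-np.array([.6153,-.0388]);a=np.arctan2(d[1],d[0])
    F=o["wrist_force"][:2]
    th=(np.pi/2-a+np.radians(5.45))%(2*np.pi)
    return dict(t=o["time"],th=round(th,3),r=round(np.hypot(*d)*1000,1),tang=round(float(F@[-np.sin(a),np.cos(a)]),1),rad=round(float(F@[np.cos(a),np.sin(a)]),1),Fz=round(o["wrist_force"][2],1))
print(state(bot.get_obs()))
E
python3 st.py; python3 arc.py 5.38 .25 8
```

```text
{'t': 12.7, 'th': np.float64(5.371), 'r': np.float64(44.3), 'tang': 9.3, 'rad': -1.9, 'Fz': np.float64(7.0)}
[[8.0, -7.9], [9.7, -5.7], [10.8, -3.1], [11.2, -0.3], [10.9, 2.5], [10.0, 5.1], [8.4, 7.4], [6.3, 9.3]] 7.38
```

Request:
play_rows(
  increments=[
    {"slide": [8,-7.9,0],"angular": [0,0,0],"claw": -1},
    {"slide": [9.7,-5.7,0],"angular": [0,0,0],"claw": -1},
  ],
)

```text
time: 12.9
ee_pos: [0.5942, 0.0004, 0.2152]
tcp_rot: [179.9, -0.0, 5.4]
wrist_force: [-6.3, -8.6, 8.0]
opening: 0.0206
grasp_force: 50.1
```

```bash
python3 st.py
```

```text
{'t': 12.9, 'th': np.float64(5.885), 'r': np.float64(44.6), 'tang': 9.6, 'rad': -4.6, 'Fz': np.float64(8.0)}
```

Request:
play_rows(
  increments=[
    {"slide": [10.8,-3.1,0],"angular": [0,0,0],"claw": -1},
    {"slide": [11.2,-0.3,0],"angular": [0,0,0],"claw": -1},
  ],
)

```text
time: 13.1
ee_pos: [0.6153, 0.0062, 0.2152]
tcp_rot: [179.9, 0.0, 5.4]
wrist_force: [-12.5, -6.0, 10.3]
opening: 0.0205
grasp_force: 50.4
```

```bash
python3 st.py
```

```text
{'t': 13.1, 'th': np.float64(0.096), 'r': np.float64(45.0), 'tang': 12.5, 'rad': -6.0, 'Fz': np.float64(10.3)}
```

```bash
python3 arc.py 0.097 .06 10
```

```text
[[2.7, 0.3], [2.7, 0.5], [2.6, 0.7], [2.6, 0.8], [2.5, 1.0], [2.5, 1.1], [2.4, 1.3], [2.3, 1.4], [2.2, 1.5], [2.1, 1.7]] 0.697
```

Request:
play_rows(
  increments=[
    {"slide": [2.7,0.3,0],"angular": [0,0,0],"claw": -1},
    {"slide": [2.7,0.5,0],"angular": [0,0,0],"claw": -1},
  ],
)

```text
time: 13.3
ee_pos: [0.6205, 0.0059, 0.2152]
tcp_rot: [180.0, 0.1, 5.4]
wrist_force: [-12.0, -2.1, 10.7]
opening: 0.0206
grasp_force: 50.7
```

```bash
python3 st.py
```

```text
{'t': 13.3, 'th': np.float64(0.212), 'r': np.float64(45.0), 'tang': 11.7, 'rad': -3.5, 'Fz': np.float64(10.7)}
```

Request:
play_rows(
  increments=[
    {"slide": [2.6,0.7,0],"angular": [0,0,0],"claw": -1},
    {"slide": [2.6,0.8,0],"angular": [0,0,0],"claw": -1},
  ],
)

```text
time: 13.5
ee_pos: [0.6255, 0.0052, 0.2152]
tcp_rot: [-180.0, 0.1, 5.4]
wrist_force: [-13.7, -0.5, 10.3]
opening: 0.021
grasp_force: 50.7
```

```bash
python3 st.py
```

```text
{'t': 13.5, 'th': np.float64(0.323), 'r': np.float64(45.1), 'tang': 13.2, 'rad': -3.6, 'Fz': np.float64(10.3)}
```

Request:
play_rows(
  increments=[
    {"slide": [2.5,1,0],"angular": [0,0,0],"claw": -1},
  ],
)

```text
time: 13.6
ee_pos: [0.628, 0.0045, 0.2152]
tcp_rot: [-180.0, 0.1, 5.4]
wrist_force: [-14.1, 0.5, 9.8]
opening: 0.0207
grasp_force: 50.7
```

```bash
python3 st.py; python3 - <<'E'
from workcell import bot
import cv2
s=bot.camera("scene")[:,:,::-1]
s=cv2.resize(s[205:315,305:405],None,fx=5,fy=5,interpolation=cv2.INTER_CUBIC)
cv2.imwrite("pics/s6.png",s)
E
python3 st.py
```

```text
{'t': 13.6, 'th': np.float64(0.381), 'r': np.float64(45.2), 'tang': 13.6, 'rad': -3.4, 'Fz': np.float64(9.8)}
{'t': 13.65, 'th': np.float64(0.389), 'r': np.float64(45.2), 'tang': 12.6, 'rad': -4.1, 'Fz': np.float64(11.4)}
```

View pics/s6.png

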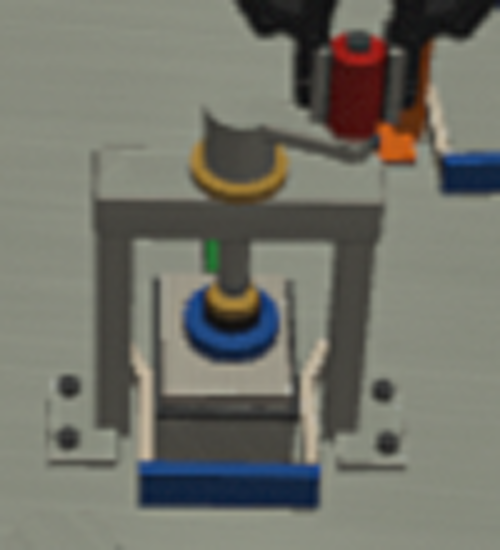

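Request:
play_rows(
  increments=[
    {"slide": [2.5,1.1,0],"angular": [0,0,0],"claw": -1},
    {"slide": [2.4,1.3,0],"angular": [0,0,0],"claw": -1},
  ],
)

```text
time: 13.85
ee_pos: [0.633, 0.0029, 0.2152]
tcp_rot: [-179.9, 0.1, 5.4]
wrist_force: [-13.9, 2.1, 9.2]
opening: 0.0205
grasp_force: 50.5
```

```bash
python3 st.py
```

```text
{'t': 13.85, 'th': np.float64(0.496), 'r': np.float64(45.3), 'tang': 13.6, 'rad': -3.5, 'Fz': np.float64(9.2)}
```

Request:
play_rows(
  increments=[
    {"slide": [2.3,1.4,0],"angular": [0,0,0],"claw": -1},
  ],
)

```text
time: 13.95
ee_pos: [0.6354, 0.0018, 0.2152]
tcp_rot: [-179.9, 0.1, 5.4]
wrist_force: [-14.7, 2.5, 10.3]
opening: 0.0211
grasp_force: 50.5
```

```bash
python3 st.py
```

```text
{'t': 13.95, 'th': np.float64(0.554), 'r': np.float64(45.3), 'tang': 14.3, 'rad': -4.2, 'Fz': np.float64(10.3)}
```

Request:
play_rows(
  increments=[
    {"slide": [1.8,1.2,0],"angular": [0,0,0],"claw": -1},
  ],
)

```text
time: 14.05
ee_pos: [0.6373, 0.0009, 0.2152]
tcp_rot: [-179.9, 0.1, 5.4]
wrist_force: [-15.1, 3.8, 9.8]
opening: 0.0206
grasp_force: 50.5
```

```bash
python3 st.py
```

```text
{'t': 14.05, 'th': np.float64(0.6), 'r': np.float64(45.4), 'tang': 15.0, 'rad': -4.0, 'Fz': np.float64(9.8)}
```

Request:
play_rows(
  increments=[
    {"slide": [0,0,0],"angular": [0,0,0],"claw": -1},
    {"slide": [0,0,0],"angular": [0,0,0],"claw": -1},
  ],
)

```text
time: 14.25
ee_pos: [0.6374, 0.0008, 0.2152]
tcp_rot: [-179.9, 0.1, 5.4]
wrist_force: [-12.7, 2.5, 10.4]
opening: 0.0208
grasp_force: 50.5
```

```bash
python3 st.py
```

```text
{'t': 14.25, 'th': np.float64(0.605), 'r': np.float64(45.4), 'tang': 12.3, 'rad': -4.0, 'Fz': np.float64(10.4)}
```

Request:
play_rows(
  increments=[
    {"slide": [-1.2,-0.8,0],"angular": [0,0,0],"claw": -1},
    {"slide": [0,0,0],"angular": [0,0,0],"claw": 0.2},
    {"slide": [0,0,0],"angular": [0,0,0],"claw": 0.2},
    {"slide": [0,0,0],"angular": [0,0,0],"claw": 0.2},
    {"slide": [0,0,0],"angular": [0,0,0],"claw": 0.2},
    {"slide": [0,0,-20],"angular": [0,0,0],"claw": 0.2},
    {"slide": [0,0,-40],"angular": [0,0,0],"claw": 0.2},
    {"slide": [0,0,-40],"angular": [0,0,0],"claw": 0.2},
  ],
)

```text
time: 15.05
ee_pos: [0.6373, 0.001, 0.3138]
tcp_rot: [-180.0, 0.1, 5.4]
wrist_force: [0.8, -0.8, 0.1]
opening: 0.0511
grasp_force: 0.0
```

Request:
play_rows(
  increments=[
    {"slide": [-30,0,0],"angular": [0,0,0],"claw": 0.2},
    {"slide": [-40,0,0],"angular": [0,0,0],"claw": 0.2},
    {"slide": [-30,0,0],"angular": [0,0,0],"claw": 0.2},
    {"slide": [0,0,0],"angular": [0,0,0],"claw": 0.2},
    {"slide": [0,0,0],"angular": [0,0,0],"claw": 0.2},
  ],
)

```text
time: 15.55
ee_pos: [0.538, -0.0085, 0.3139]
tcp_rot: [180.0, -0.1, 5.4]
wrist_force: [-0.4, -0.6, -0.1]
opening: 0.0509
grasp_force: 0.0
```

```bash
python3 - <<'E'
from workcell import bot
import cv2,numpy as np,pickle
i=bot.camera_info("wrist");pickle.dump(i,open("w7.pkl","wb"))
a=bot.camera("wrist")[:,:,::-1];s=bot.camera("scene")[:,:,::-1]
s=cv2.resize(s[205:315,305:405],None,fx=4,fy=4,interpolation=cv2.INTER_CUBIC)
c=np.zeros((440,800,3),np.uint8);c[:300,:400]=cv2.resize(a,(400,300));c[:,400:]=s
cv2.imwrite("pics/f7.png",c)
E
```

```text
(no output)
```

View pics/f7.png

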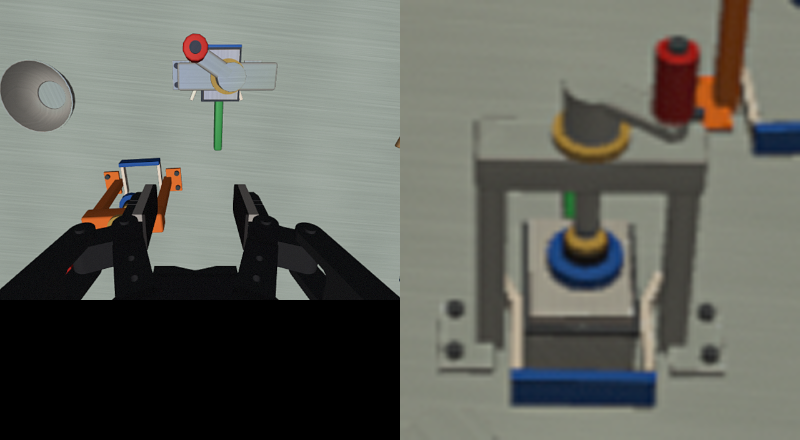

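```bash
python3 -c "
from workcell import bot
print(bot.job_done())"
```

```text
the job is handed in; nothing more can be done
None
```

The mould is against the blue stop and clamped at roughly 60 N (15.0 N felt at the grip on the last turn). The gripper is clear, the bystanders were never touched, and the job was handed in at about 15.7 s; no verdict came back.

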